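# Shim the short foot of a tool-rest stand

## Robot

A 7-joint arm with a two-finger parallel gripper is mounted at the origin on the work surface. World frame = base frame: x ahead of the robot, y to its left, z up, the work surface at z = 0. Lengths are in mm, angles in rad, forces in N, time in s.
With the tool pointing down it reaches from about 350 to 900 mm from the base axis. Payload 8.1 kg.
Tool frame: the origin (TCP) lies between the finger pads; the fingertips stand 11 mm ahead of it and the grasp point (between the pads) lies 8 mm behind it; z points along the fingers, y is the line along which they close (so a half turn about z gives the same grasp; the last joint's range is limited). The gripper opens to 85 mm and grips with 20 to 120 N. Pads are 22 mm wide; open, the fingers measure 114 mm over their backs; the gripper's body (76 mm by 85 mm) begins 54 mm behind the grasp point. The pads swing forward as they close: fully open they stand 13 mm farther back than shut.
Start: joints at [-1.326, 0.434, 0.025, 1.573, -0.012, 1.134, -0.075], TCP at [213.046, 587.582, 242.323] pointing down, gripper open.
Joint ranges: [-2.62, 2.62], [-0.44, 2.09], [-1.27, 1.32], [0.08, 2.57], [-1.32, 4.46], [0.12, 2], [-2.74, 2.74]. Speed limits (rad/s): [2.22, 2.22, 3.01, 3.01, 3.14, 3.14, 3.14].

## Interface

Orientations are given as a 3x3 rotation matrix whose columns are the frame's x, y, z axes.
In Python, from bench import monitor, capture, ticket, spot_in gives the robot as it stands. The module is installed in compiled form; this text tells all that it offers.
- The arm moves only by the tool jog_arm, never from a script. Its argument "steps" is a list that holds one entry, the list of rows, each a list of 7 numbers: the shift along the tool's x, y, z in cm, then the turn, a rotation vector about the tool's x, y, z in degrees, then the opening, from 0 (shut) to 1 (fully open). A call has exactly 10 rows; each row shifts and turns the commanded pose from where the row before left it, along the tool's axes as they then stand; what a row does not reach is not made up. A row lasts 1/8 s, in which the tool goes at most 62.5 mm and 10.7 degrees, less where a joint would pass 70% of its speed; a pose out of reach is approached as far as the arm can. A call with a gripper value outside its range is refused whole. The fingers move at their own pace and stop on an object; "grip_force" is the grip in N (left out, the last holds). Time passes only in rows, so rows that do not move let the fingers close, or fill a call up. It gives the time, the measured TCP pose, the force, the opening and the grip force at its end, in the units of the state.
- monitor.state(): the state, without advancing time (a new reading comes with each control period).
- capture(name): name is "scene" or "top" or "wrist"; returns a dict with "pixels" (480x640x3 uint8, blue, green, red), "fov_y" (degrees; the focal length in pixels is half the picture's height over the tangent of half this angle, whatever the lens; pixels are square), "cx", "cy" (the principal point, pixels), "dist_coeffs" ([k1, k2, p1, p2, k3] as OpenCV has them; the pictures are not rectified), "eye" and "attitude" of the camera in the world. Camera axes: x right, y down, z forward; pixel columns grow to the right and rows downward; lengths in mm; the calibration is good to about 2 mm. A picture is of the moment at which its call begins. There is no depth.
- ticket.hand_in(): hands the job in; it is judged then, once.
Trained networks look in the newest picture that a camera, given by its name, has taken for a name from the list of things; names that differ only in an ending like _2 or _b are one class to them, and where a whole thing is asked for, a point or a joint stands for the part that bears it (a point fixed in the world has none). Each returns a list of dicts, best first, with "confidence" (0 to 1); they miss things now and then, are a little off and sometimes report something else, mostly with a low value. They report only what shows in the picture. A call takes as long as a camera call. They do not tell look-alikes from the thing itself.
- spot_in(camera, label): "point" ([x, y, z] in mm, in world coordinates, good to about 4 mm: the middle of the surface that is visible of it).
The state is a dict: "t": time; "joints": joint angles; "dq": joint speeds; "effort": joint torques, N m; "tool_pos": TCP position; "tool_rot": TCP orientation; "contact_force": force on the tool from outside, world axes, zero at the start; "ft_torque": the same for the moment, N m; "opening": finger opening in mm; "grip_force": force on a finger pad.
Only numpy, scipy, OpenCV 4.12 (cv2) and the standard library are available. Lean on these libraries where they do the work, as an engineer would, in place of code of your own. Each camera call takes 0.05 s, during which the arm holds its last target. There are 200 camera calls.

## Task

The tool-rest stand rocks because its right-hand foot nearest the robot is screwed up short and hangs above the bench by an unknown amount. Slide the flat packers (one or both, as the gap needs) and then, on top of them, the tapered shim under that foot, thin end first, until it is snug and the stand no longer rocks, without jacking the stand out of level; then lean down firmly on that corner to prove it, and let go. Leave the stand where it is and do not disturb the other things on the bench.

Things in the scene. Friction and masses are not known exactly. Their poses are not given: they have to be found in the camera images.
- stand: Mustard cast tool-rest stand, 3.5 kg, about 226 x 246 mm over its four arms. Origin: at bench level midway between its four 28 mm ball feet at (+-90, +-100) mm; x points to its far side, y to its left, z up. It sits level on three feet; the foot at (-90, -100) is screwed up 12.5 to 20.5 mm, different each time, found only by feel or sight.
- corner (a point): Centre of the flat top of the 46 mm round boss right above the short foot, 66 mm above the bench (underside 50 mm); axes as the stand. 6 to 7 N down here makes the stand rock on the two neighbouring feet (an axis 134 mm away) until the short foot meets what is below it; let go, it rocks back level.
- rest_mid (a point): Middle of the stand's T rest, at (28, 30) mm in the stand's frame: a bar 200 mm long in the stand's y, 18 mm thick, 172 to 196 mm above the bench, on a 54 mm column with a small clamping lever to +x. The arms' tops are 66 mm, the hub's 75 mm above the bench.
- packer1_mid (a point): Centre of a loose flat aluminium packer, 110 mm (its x) x 40 mm (its y) x 6 mm thick, 75 g, lying flat on the bench.
- packer2_mid (a point): Centre of the second, identical packer.
- taper_mid (a point): Loose aluminium tapered shim, point 3.5 mm above the middle of its flat underside. 120 mm long (its x), 40 mm wide (its y), 90 g; thickness grows evenly from 2 mm at its +x end to 12 mm at its -x end (1 mm per 12 mm), which has a 12 mm dark hanging hole. Over the right number of packers it fills a remaining gap of about 3.5 to 9.5 mm, its thin end then 18 to 90 mm past the foot's centre.
- taper: The same tapered shim; origin at the middle of its underside.
- packer1: The first packer; origin at the middle of its underside.
- packer2: The second packer; origin at the middle of its underside.
- bowl: Bystander: turned dark wooden bowl, 150 mm across, 65 mm high. Origin under its centre.
- spray: Bystander: spray can, 60 mm diameter, 190 mm high. Origin under its centre.
- tape: Bystander: roll of yellow tape lying flat, 100 mm across, 24 mm high. Origin under its centre.
- blank: Bystander: round wood blank, 110 mm diameter, 60 mm high. Origin under its centre.
- mug: Bystander: white mug, 80 mm diameter, 95 mm high, handle at its +y. Origin under its centre.
- gouge: Bystander: turning gouge lying along its x, about 315 mm long and 28 mm high, handle to -x. Origin on the bench near the front of the handle.
- finish: Bystander: amber jar with black cap, 64 mm diameter, 100 mm high. Origin under its centre.
Mind the look-alikes: they are no part of the job. Leave any blue look-alike of the packer1 alone.

How it is judged (in metres and radians):
On the way, in this order (a step that is already met when the one before it is completed fails the run):
1. the tapered shim has been slid in until it is snug under the short foot, the stand still level and not held by the robot (contact force between stand and taper above 1.5 N and angle between stand's own z axis and vertical below 0.012 rad and contact force between the fingers and stand below 0.5 N and horizontal distance between corner and taper below 0.08 m), for 0.2 s.
2. the robot leans on the corner above the short foot (the shims take over 8 N) and the stand does not rock (contact force between stand and taper above 8 N and contact force between the fingers and stand above 5 N and angle between stand's own z axis and vertical below 0.012 rad), for 0.2 s.
At the end, for the whole second after the job is handed in: The short foot stands on the tapered shim (more than 0.5 N of contact) with at least one packer under it too (taper's centre within 80 mm, a packer's centre within 65 mm of the foot), the stand is level within 0.012 rad, at rest, and within 25 mm of where it started (contact force between stand and taper above 0.5 N and angle between stand's own z axis and vertical below 0.012 rad and horizontal distance between corner and taper below 0.08 m and (horizontal distance between corner and packer1 below 0.065 m or horizontal distance between corner and packer2 below 0.065 m) and linear speed of each of stand, taper below 0.01 m/s and distance of stand from where it was at the start of the episode below 0.025 m); the robot touches nothing.
It fails at once if the stand is shoved more than 30 mm (distance of stand from where it was at the start of the episode above 0.03 m).
It fails at once if a bystander is moved more than 30 mm (distance of any of bowl, spray, tape, blank, mug, gouge, finish from where it was at the start of the episode above 0.03 m).
It also fails if it takes over 72 s, if anything falls off the work surface, if the arm or the gripper's body presses on something with over 40 N, if the wrist force passes 120 N, or if a joint passes its speed limit or range.

## Working session

There is one attempt and no reset: what is moved stays moved. The work goes in short steps, Python scripts to look and compute and a tool call to move; the robot and the scene stay as the last step left them, time stands still between calls to the robot, and variables do not carry over. Pictures are saved under pics/ and viewed, at most 10 in all, crops included, and the job is handed in when it is done.

Besides the shell and the picture viewer there is one more tool, called after ">>>" as name(argument=value, ...), one argument or row to a line, values as JSON. jog_arm: Moves the arm, as the interface text tells. Its arguments: {"type":"object","properties":{"steps":{"type":"array"},"grip_force":{"type":"number"}},"required":["steps"]}

```bash
mkdir -p pics
cat > h.py <<'E'
import numpy as np, cv2
from bench import monitor, capture, ticket, spot_in
def K(c):
    f=c["pixels"].shape[0]/2/np.tan(np.radians(c["fov_y"])/2)
    return np.array([[f,0,c["cx"]],[0,f,c["cy"]],[0,0,1.]])
def ray(c,uv):
    p=cv2.undistortPoints(np.array([[uv]],float),K(c),np.array(c["dist_coeffs"],float))[0,0]
    return np.array(c["attitude"],float)@np.array([p[0],p[1],1.])
def unproj(c,uv,z):
    d=ray(c,uv);e=np.array(c["eye"],float);return e+d*(z-e[2])/d[2]
def proj(c,P):
    R=np.array(c["attitude"],float);q=R.T@(np.array(P,float)-np.array(c["eye"],float))
    return cv2.projectPoints(q.reshape(1,1,3),np.zeros(3),np.zeros(3),K(c),np.array(c["dist_coeffs"],float))[0][0,0]
def save(c,n): cv2.imwrite("pics/"+n+".png",c["pixels"])
E
python3 - <<'E'
from h import *
import pickle
cs={}
for n in ["top","scene"]:
    c=capture(n);save(c,n);cs[n]=c
    print(n,np.round(c["eye"]),c["fov_y"],np.round(c["attitude"],2).tolist())
    for l in ["stand","corner","rest_mid","packer1_mid","taper_mid","bowl","spray","tape","blank","mug","gouge","finish"]:
        print(l,[(np.round(d["point"]).tolist(),round(d["confidence"],2),proj(c,d["point"]).astype(int).tolist()) for d in spot_in(n,l)[:4]])
pickle.dump(cs,open("cs.pkl","wb"))
s=monitor.state();print(s["t"],np.round(s["tool_rot"],3).tolist())
E
```

```text
top [ 300.  -13. 1258.] 49.806513013920444 [[0.03, -0.98, 0.2], [-1.0, -0.03, 0.01], [0.0, -0.2, -0.98]]
stand [([662.0, 149.0, 71.0], 0.85, [269, 180])]
corner [([663.0, 150.0, 74.0], 0.75, [269, 179]), ([482.0, -402.0, 10.0], 0.16, [492, 265])]
rest_mid [([661.0, 150.0, 77.0], 0.86, [268, 179])]
packer1_mid [([319.0, -343.0, 9.0], 0.9, [469, 331]), ([312.0, -178.0, 2.0], 0.84, [401, 333]), ([462.0, -282.0, 6.0], 0.79, [444, 272])]
taper_mid [([464.0, -179.0, 10.0], 0.68, [402, 269])]
bowl [([638.0, 426.0, 31.0], 0.67, [161, 191])]
spray [([700.0, -273.0, 166.0], 0.66, [453, 157]), ([609.0, -461.0, 95.0], 0.28, [525, 207]), ([659.0, 153.0, 71.0], 0.26, [268, 181])]
tape [([425.0, 254.0, 23.0], 0.65, [223, 279])]
blank []
mug [([668.0, -390.0, 56.0], 0.9, [490, 187])]
gouge [([748.0, -153.0, 24.0], 0.95, [393, 156]), ([658.0, 148.0, 72.0], 0.41, [270, 181])]
finish [([606.0, -463.0, 96.0], 0.72, [526, 208]), ([486.0, -404.0, 7.0], 0.63, [492, 263])]
scene [1148.  540. 1137.] 49.79188056014693 [[-0.69, 0.55, -0.47], [0.73, 0.53, -0.44], [0.01, -0.65, -0.76]]
stand [([690.0, 177.0, 70.
[... 325 characters left out ...]
], 0.68, [329, 214]), ([664.0, -394.0, 77.0], 0.56, [190, 221])]
taper_mid [([464.0, -178.0, 2.0], 0.77, [295, 240]), ([723.0, -260.0, 131.0], 0.17, [200, 245])]
bowl [([618.0, 409.0, 29.0], 0.72, [430, 405])]
spray [([726.0, -260.0, 130.0], 0.83, [199, 246]), ([487.0, -401.0, 4.0], 0.53, [238, 206])]
tape [([428.0, 259.0, 25.0], 0.88, [426, 316])]
blank [([485.0, 407.0, 62.0], 0.86, [465, 359]), ([463.0, -281.0, 6.0], 0.48, [270, 221])]
mug [([661.0, -392.0, 77.0], 0.81, [191, 221]), ([769.0, -145.0, 19.0], 0.33, [220, 307])]
gouge [([769.0, -145.0, 18.0], 0.91, [220, 307])]
finish [([628.0, -462.0, 90.0], 0.91, [185, 200])]
1.3 [[-0.94, 0.341, -0.0], [0.341, 0.94, -0.0], [0.0, -0.0, -1.0]]
```

View pics/top.png

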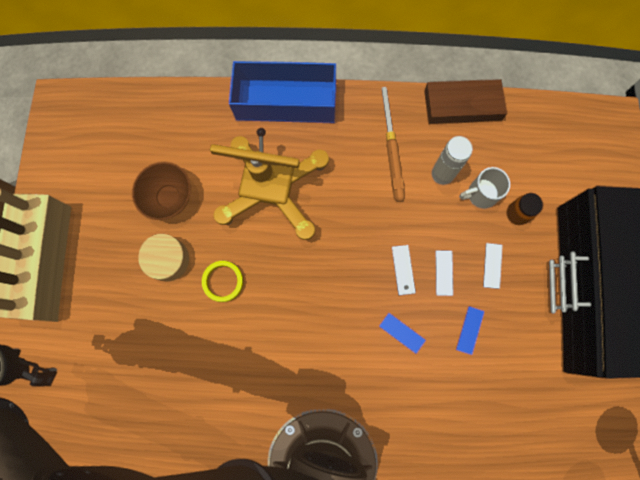

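```bash
python3 -c "
import cv2
i=cv2.imread('pics/top.png')
a=cv2.resize(i[220:360,370:540],None,fx=3.5,fy=3.5,interpolation=cv2.INTER_CUBIC);cv2.imwrite('pics/crop1.png',a)"
```

```text
(no output)
```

View pics/crop1.png

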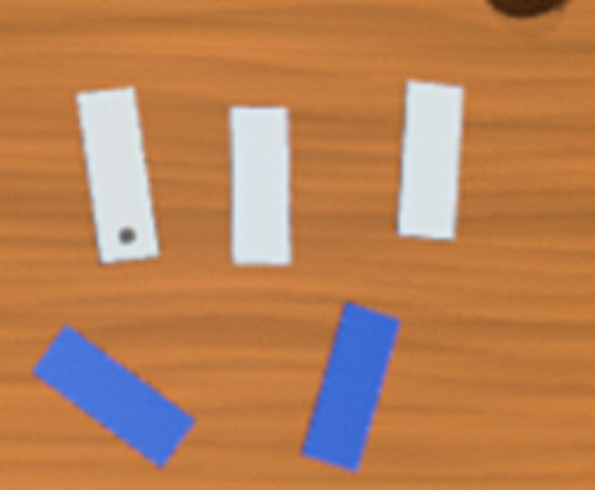

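Aluminium plates in the top picture: the taper with the dark hole at its near end (402,269), then packers at (444,272) and (492,265). Look-alikes to avoid are the blue ones at (403,333) and (470,330). The short foot's boss is at (306,230), the right-hand near arm. The crop confirms the choice. Next I measure poses.

```bash
cat >> h.py <<'E'
def plates(c,z=6):
    h=cv2.cvtColor(c["pixels"],cv2.COLOR_BGR2HSV)
    m=((h[...,1]<50)&(h[...,2]>150)).astype(np.uint8)
    out=[]
    for q in cv2.findContours(m,cv2.RETR_EXTERNAL,cv2.CHAIN_APPROX_NONE)[0]:
        if cv2.contourArea(q)<250: continue
        w=np.array([unproj(c,p[0],z)[:2] for p in q],np.float32)
        (cx,cy),(a,b),ang=cv2.minAreaRect(w)
        L,W=max(a,b),min(a,b)
        if a<b: ang+=90
        ang=(ang+90)%180-90
        if 75<L<170 and 25<W<60: out.append((round(cx),round(cy),round(L),round(W),round(ang,1)))
    return out
E
python3 - <<'E'
from h import *
import pickle
cs=pickle.load(open("cs.pkl","rb"))
c=cs["top"];print(plates(c)); print(plates(cs["scene"]))
B={'nr':(306,230),'nl':(223,214),'fl':(239,146),'fr':(320,159)}
for k,v in B.items(): print(k,np.round(unproj(c,v,66)))
i=np.hstack([cv2.resize(c["pixels"][130:250,200:345],(580,480),interpolation=cv2.INTER_CUBIC)])
cv2.imwrite("pics/st.png",i)
E
```

```text
[(460, -282, 110, 40, -0.2), (466, -181, 120, 42, 8.5), (482, -404, 111, 41, -4.8)]
[(463, -182, 128, 40, 10.7), (460, -282, 109, 40, 0.7), (481, -405, 109, 41, -4.1)]
nr [544.  57.  66.]
nl [576. 257.  66.]
fl [749. 231.  66.]
fr [721.  30.  66.]
```

View pics/st.png

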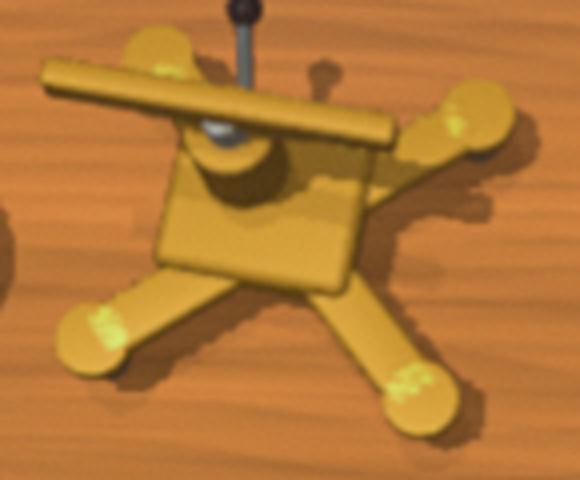

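>>> jog_arm(
  steps=[
    [[0,0,0,0,0,-10,0],[0,0,0,0,0,-10,0],[-3,-4.8,0,0,0,0,0],[-3,-4.8,0,0,0,0,0],[-3,-4.8,0,0,0,0,0],[-3,-4.8,0,0,0,0,0],[-3,-4.8,0,0,0,0,0],[-3,-4.8,0,0,0,0,0],[-3,-4.8,0,0,0,0,0],[-3,-4.8,0,0,0,0,0]],
  ],
  grip_force=40,
)

```text
t: 2.55
tool_pos: [454.4, 202.3, 242.7]
tool_rot: [[-1.0, -0.001, 0.001], [-0.001, 1.0, 0.001], [-0.001, 0.001, -1.0]]
contact_force: [0.8, -0.3, 0.3]
opening: -0.1
grip_force: 0.0
```

>>> jog_arm(
  steps=[
    [[-2.25,-3.6,3,0,0,0,0],[-2.25,-3.6,3,0,0,0,0],[-2.25,-3.6,3,0,0,0,0],[-2.25,-3.6,3,0,0,0,0],[0,0,2,0,0,0,0],[0,0,1,0,0,0,0],[0,0,0.7,0,0,0,0],[0,0,0.5,0,0,0,0],[0,0,0.5,0,0,0,0],[0,0,0.3,0,0,0,0]],
  ],
)

```text
t: 3.8
tool_pos: [542.8, 59.7, 72.6]
tool_rot: [[-1.0, -0.001, -0.001], [-0.001, 1.0, -0.0], [0.001, -0.0, -1.0]]
contact_force: [-7.5, -2.6, 8.8]
opening: -0.1
grip_force: 4.5
```

>>> jog_arm(
  steps=[
    [[0,0,0.2,0,0,0,0],[0,0,0.2,0,0,0,0],[0,0,0.1,0,0,0,0],[0,0,0.1,0,0,0,0],[0,0,0.1,0,0,0,0],[0,0,0.1,0,0,0,0],[0,0,0.1,0,0,0,0],[0,0,0.1,0,0,0,0],[0,0,0,0,0,0,0],[0,0,0,0,0,0,0]],
  ],
)

```text
t: 5.05
tool_pos: [542.5, 59.1, 62.6]
tool_rot: [[-1.0, -0.001, -0.002], [-0.001, 1.0, -0.001], [0.002, -0.001, -1.0]]
contact_force: [-5.2, -4.4, 6.3]
opening: -0.1
grip_force: 3.4
```

>>> jog_arm(
  steps=[
    [[0,0,0.1,0,0,0,0],[0,0,0.1,0,0,0,0],[0,0,0.05,0,0,0,0],[0,0,0.05,0,0,0,0],[0,0,0,0,0,0,0],[0,0,0,0,0,0,0],[0,0,0,0,0,0,0],[0,0,0,0,0,0,0],[0,0,0,0,0,0,0],[0,0,0,0,0,0,0]],
  ],
)

```text
t: 6.3
tool_pos: [542.2, 58.9, 60.5]
tool_rot: [[-1.0, -0.0, -0.002], [-0.0, 1.0, -0.001], [0.002, -0.001, -1.0]]
contact_force: [-10.6, -4.3, 21.3]
opening: -0.3
grip_force: 10.6
```

>>> jog_arm(
  steps=[
    [[0,0,-2.5,0,0,0,0],[0,0,-2.5,0,0,0,0.7],[1.5,-4.26,0,0,0,0,0.7],[1.5,-4.26,0,0,0,0,0.7],[1.5,-4.26,0,0,0,0,0.7],[1.5,-4.26,0,0,0,0,0.7],[1.5,-4.26,0.8,0,0,0,0.7],[1.5,-4.26,2,0,0,0,0.7],[1.5,-4.26,2,0,0,0,0.7],[1.5,-4.28,2,0,0,0,0.7]],
  ],
)

```text
t: 7.55
tool_pos: [424.1, -282.4, 41.1]
tool_rot: [[-1.0, -0.002, 0.001], [-0.002, 1.0, -0.0], [-0.001, -0.0, -1.0]]
contact_force: [0.4, -0.6, -0.7]
opening: 60.1
grip_force: 0.0
```

Run:
```python
from h import *
c=capture("top");print(plates(c));print(np.round(unproj(c,(305.25,229.8),66)))
w=capture("wrist");save(w,"w1");print(monitor.state()["opening"],np.round(monitor.state()["tool_pos"],1))
print(proj(w,[422,-282,6]),proj(w,[460,-262,6]),proj(w,[460,-302,6]))
```

```text
[(466, -181, 120, 42, 8.8)]
[544.  58.  66.]
59.820118601388735 [ 420.8 -286.1   40.1]
[329.8414631  288.44399436] [368.30228575 356.71102893] [290.26511254 356.75925316]
```

View pics/w1.png

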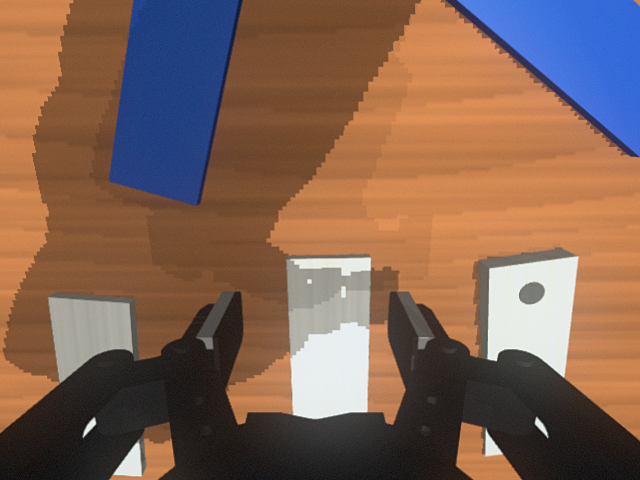

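The wrist picture shows the packer (287–370, 258 on) between the pads (235 and 395). It needs 4 mm of +y, then I descend and grip.

>>> jog_arm(
  steps=[
    [[0,0.4,1.5,0,0,0,0.7],[0,0,1,0,0,0,0.7],[0,0,0.45,0,0,0,0.7],[0,0,0,0,0,0,0.6],[0,0,0,0,0,0,0.3],[0,0,0,0,0,0,0.3],[0,0,0,0,0,0,0.3],[0,0,0,0,0,0,0.3],[0,0,-1,0,0,0,0.3],[0,0,-1,0,0,0,0.3]],
  ],
  grip_force=60,
)

```text
t: 8.9
tool_pos: [424.2, -277.2, 32.7]
tool_rot: [[-1.0, -0.001, 0.0], [-0.001, 1.0, -0.0], [-0.0, -0.0, -1.0]]
contact_force: [0.6, 0.1, -0.8]
opening: 36.8
grip_force: 59.7
```

Run:
```python
from h import *
w=capture("wrist");save(w,"w2");s=monitor.state();print(s["opening"],s["grip_force"],np.round(s["tool_pos"],1),np.round(s["contact_force"],1))
```

```text
37.26647541442249 59.70085760636721 [ 424.8 -277.6   33.8] [ 0.2 -0.7  0.2]
```

View pics/w2.png

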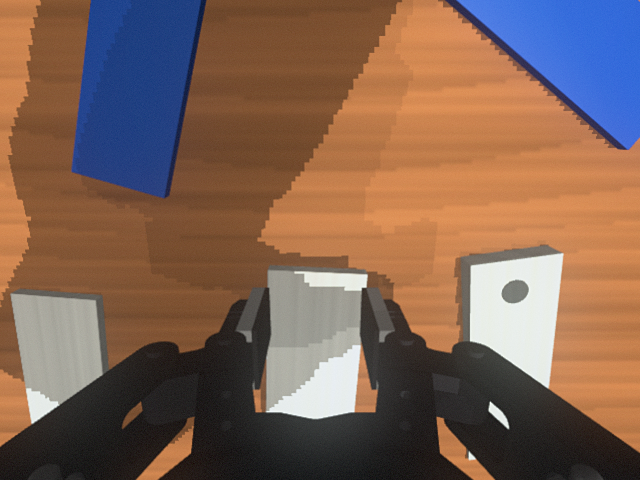

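>>> jog_arm(
  steps=[
    [[0,1,-1,0,0,0,0.3],[0.2,4,0,0,0,0,0.3],[0.3,4.5,0,0,0,0,0.3],[0.3,4.5,0,0,0,0,0.3],[0.3,4.5,0,0,0,0,0.3],[0.2,4.5,0,0,0,0,0.3],[0,4.5,0,0,0,0,0.3],[0,4,1,0,0,0,0.3],[0,2,1,0,0,0,0.3],[0,0,0.5,0,0,0,0.3]],
  ],
)

```text
t: 10.2
tool_pos: [410.3, 59.8, 16.8]
tool_rot: [[-1.0, -0.005, -0.0], [-0.005, 1.0, 0.001], [0.0, 0.001, -1.0]]
contact_force: [-0.3, 0.4, -0.0]
opening: 37.3
grip_force: 59.8
```

Run:
```python
from h import *
c=capture("scene");save(c,"s2");s=monitor.state();print(s["opening"],s["grip_force"],np.round(s["tool_pos"],1))
print(plates(c,22))
c=capture("top");print(plates(c,22)); print(plates(c,6))
```

```text
37.106088796133385 59.83796933898702 [410.1  58.4  16.4]
[(473, -171, 126, 39, 10.7), (490, -391, 108, 44, -3.6)]
[(463, -179, 118, 41, 8.8), (479, -399, 110, 41, -5.3)]
[(466, -181, 120, 42, 8.8), (482, -404, 111, 42, -5.3)]
```

>>> jog_arm(
  steps=[
    [[0,0,0.4,0,0,0,0.3],[-1.8,0,0,0,0,0,0.3],[-1.8,0,0,0,0,0,0.3],[-1.8,0,0,0,0,0,0.3],[-1.8,0,0,0,0,0,0.3],[0,0,0.1,0,0,0,0.3],[0,0,0,0,0,0,0.6],[0,0,0,0,0,0,0.6],[0,0,0,0,0,0,0.6],[0,0,-2,0,0,0,0.6]],
  ],
)

```text
t: 11.55
tool_pos: [481.2, 57.7, 31.0]
tool_rot: [[-1.0, -0.001, -0.003], [-0.001, 1.0, -0.001], [0.003, -0.001, -1.0]]
contact_force: [0.0, 0.7, 1.2]
opening: 51.0
grip_force: 0.0
```

>>> jog_arm(
  steps=[
    [[0.5,-5.1,-0.5,0,0,0,0.7],[0.4,-5.7,0,0,0,0,0.7],[0.4,-5.7,0,0,0,0,0.7],[0.4,-5.7,0,0,0,0,0.7],[0.4,-5.7,0,0,0,0,0.7],[0.4,-5.7,0,0,0,0,0.7],[0.4,-5.7,0,0,0,0,0.7],[0.4,-5.7,0,0,0,0,0.7],[0.4,-0.9,0,0,0,5,0.7],[0,0,0,0,0,0,0.7]],
  ],
)

```text
t: 12.8
tool_pos: [445.2, -401.9, 36.5]
tool_rot: [[-0.996, 0.088, -0.001], [0.088, 0.996, 0.0], [0.001, 0.0, -1.0]]
contact_force: [-0.3, 0.6, -0.1]
opening: 59.9
grip_force: 0.0
```

Run:
```python
from h import *
c=capture("top");print(plates(c));save(c,"t3");w=capture("wrist");save(w,"w3");s=monitor.state();print(s["opening"],np.round(s["tool_pos"],1),np.round(s["tool_rot"],3).tolist())
print(proj(w,[445,-401,6]))
a=cv2.resize(c["pixels"][190:310,230:350],(480,480),interpolation=cv2.INTER_CUBIC)
b=cv2.resize(w["pixels"],(320,240)); b=np.vstack([b,np.zeros((240,320,3),np.uint8)])
cv2.imwrite("pics/c3.png",np.hstack([a,b]))
```

```text
[(465, -181, 120, 42, 8.3), (521, 55, 108, 41, -2.5)]
59.6635146468787 [ 446.4 -399.7   36.5] [[-0.997, 0.083, -0.0], [0.083, 0.997, 0.001], [0.001, 0.001, -1.0]]
[314.09692749 285.11234179]
```

View pics/c3.png

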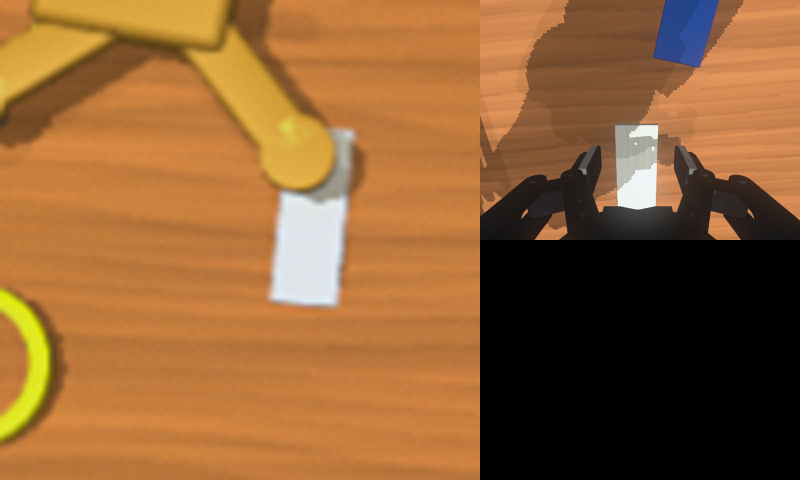

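Left: packer 1 lies under the foot, centre about (521,55), yaw about −3°. Right: packer 2 sits centred between the pads. Gripping now.

>>> jog_arm(
  steps=[
    [[0,0,1.5,0,0,0,0.7],[0,0,0.7,0,0,0,0.7],[0,0,0.3,0,0,0,0.6],[0,0,0,0,0,0,0.3],[0,0,0,0,0,0,0.3],[0,0,0,0,0,0,0.3],[0,0,0,0,0,0,0.3],[0,0,-1.5,0,0,0,0.3],[0,0,-1.5,0,0,-3,0.3],[0,0,0,0,0,0,0.3]],
  ],
)

```text
t: 14.15
tool_pos: [447.2, -402.1, 43.8]
tool_rot: [[-0.999, 0.032, 0.003], [0.032, 0.999, -0.002], [-0.003, -0.002, -1.0]]
contact_force: [-0.3, -0.1, -1.5]
opening: 37.8
grip_force: 60.3
```

>>> jog_arm(
  steps=[
    [[0.65,5,0,0,0,0,0.3],[0.65,5.6,0,0,0,0,0.3],[0.65,5.6,0,0,0,0,0.3],[0.65,5.6,0,0,0,0,0.3],[0.65,5.6,0,0,0,0,0.3],[0.65,5.6,0,0,0,0,0.3],[0.65,5.6,0,0,0,0,0.3],[0.65,4.6,0,0,0,0,0.3],[0.1,2.6,1,0,0,0,0.3],[0,0,1,0,0,0,0.3]],
  ],
)

```text
t: 15.4
tool_pos: [409.0, 60.7, 21.7]
tool_rot: [[-1.0, 0.029, 0.001], [0.029, 1.0, 0.001], [-0.001, 0.001, -1.0]]
contact_force: [0.6, 0.1, 0.2]
opening: 37.4
grip_force: 60.3
```

>>> jog_arm(
  steps=[
    [[0,0,0.25,0,0,0,0.3],[-1.8,0,0,0,0,0,0.3],[-1.8,0,0,0,0,0,0.3],[-1.8,0,0,0,0,0,0.3],[-1.8,0,0,0,0,0,0.3],[0,0,0.1,0,0,0,0.3],[0,0,0,0,0,0,0.6],[0,0,0,0,0,0,0.6],[0,0,0,0,0,0,0.6],[0,0,-2,0,0,0,0.6]],
  ],
)

```text
t: 16.65
tool_pos: [479.4, 55.9, 37.7]
tool_rot: [[-0.999, 0.033, -0.003], [0.033, 0.999, -0.001], [0.003, -0.001, -1.0]]
contact_force: [0.5, -0.6, -0.1]
opening: 51.3
grip_force: 0.0
```

>>> jog_arm(
  steps=[
    [[0.85,-4.1,-0.3,0,0,0,0.7],[0.84,-4.1,0,0,0,0,0.7],[0.84,-4.1,0,0,0,0,0.7],[0.84,-4.1,0,0,0,0,0.7],[0.84,-4.1,0,0,0,0,0.7],[0.84,-4.1,0,0,0,0,0.7],[0,0,0,0,0,-5.5,0.7],[0,0,0,0,0,-5.5,0.7],[0,0,0,0,0,0,0.7],[0,0,0,0,0,0,0.7]],
  ],
)

```text
t: 17.9
tool_pos: [421.8, -188.0, 41.3]
tool_rot: [[-0.988, -0.156, -0.0], [-0.156, 0.988, 0.0], [-0.0, 0.0, -1.0]]
contact_force: [-0.5, -0.7, 0.5]
opening: 59.7
grip_force: 0.0
```

Run:
```python
from h import *
c=capture("top");print(plates(c),plates(c,12));w=capture("wrist");s=monitor.state();print(s["opening"],np.round(s["tool_pos"],1),np.round(s["tool_rot"],3).tolist())
a=cv2.resize(c["pixels"][190:310,230:350],(480,480),interpolation=cv2.INTER_CUBIC)
b=cv2.resize(w["pixels"],(320,240)); b=np.vstack([b,np.zeros((240,320,3),np.uint8)])
cv2.imwrite("pics/c4.png",np.hstack([a,b]))
```

```text
[(486, -177, 77, 40, 7.1), (519, 54, 114, 43, -2.9)] [(486, -176, 77, 40, 7.1), (518, 53, 113, 43, -2.9)]
59.68195027323191 [ 421.9 -188.    41.3] [[-0.988, -0.157, -0.0], [-0.157, 0.988, 0.0], [0.0, 0.0, -1.0]]
```

View pics/c4.png

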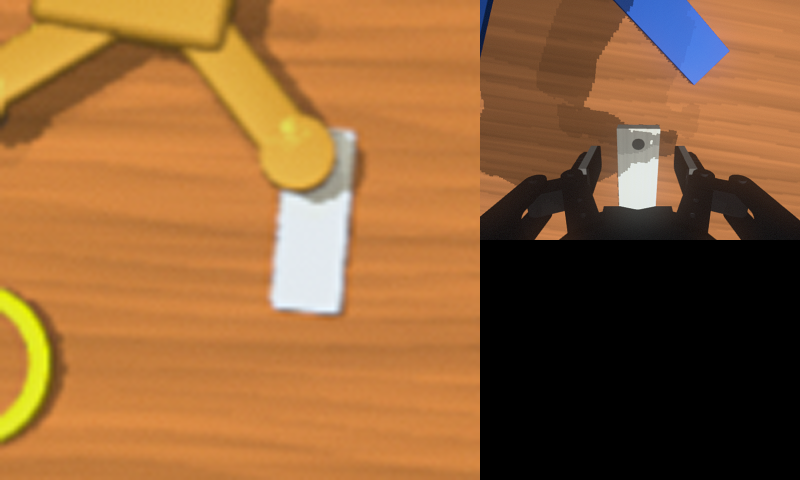

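Left: both packers are stacked under the foot, centre about (518,54), yaw −3°. Right: the taper's thick end, with the hole, is between the pads. Gripping the taper.

>>> jog_arm(
  steps=[
    [[0,0,1.5,0,0,0,0.7],[0,0,0.9,0,0,0,0.7],[0,0,0.4,0,0,0,0.6],[0,0,0,0,0,0,0.3],[0,0,0,0,0,0,0.3],[0,0,0,0,0,0,0.3],[0,0,0,0,0,0,0.3],[0,0,-1.5,0,0,0,0.3],[0,0,-1.5,0,0,5.5,0.3],[0,0,0,0,0,5.5,0.3]],
  ],
)

```text
t: 19.25
tool_pos: [422.8, -188.5, 45.2]
tool_rot: [[-0.999, 0.037, 0.003], [0.037, 0.999, -0.0], [-0.003, -0.0, -1.0]]
contact_force: [-0.1, 0.3, -0.7]
opening: 38.1
grip_force: 60.4
```

>>> jog_arm(
  steps=[
    [[0.7,3.6,0,0,0,0,0.3],[0.7,4.3,0,0,0,0,0.3],[0.7,4.3,0,0,0,0,0.3],[0.7,4.3,0,0,0,0,0.3],[0.7,4.3,0,0,0,0,0.3],[0.5,4,0,0,0,0,0.3],[0,0,0.8,0,0,0,0.3],[0,0,0.6,0,0,0,0.3],[0,0,0.3,0,0,0,0.3],[0,0,0,0,0,0,0.3]],
  ],
)

```text
t: 20.5
tool_pos: [390.2, 59.9, 26.2]
tool_rot: [[-0.999, 0.036, -0.001], [0.036, 0.999, -0.0], [0.001, -0.0, -1.0]]
contact_force: [0.2, -0.0, -0.0]
opening: 38.1
grip_force: 60.5
```

Run:
```python
from h import *
w=capture("wrist");c=capture("scene");s=monitor.state();print(s["opening"],np.round(s["tool_pos"],1),np.round(s["contact_force"],1))
for P in ([544,58,66],): 
    u=proj(c,P).astype(int)
a=cv2.resize(c["pixels"][u[1]-60:u[1]+60,u[0]-40:u[0]+80],(480,480),interpolation=cv2.INTER_CUBIC)
b=cv2.resize(w["pixels"],(320,240)); b=np.vstack([b,np.zeros((240,320,3),np.uint8)])
cv2.imwrite("pics/c5.png",np.hstack([a,b]))
```

```text
37.98069281498505 [390.4  60.3  26.4] [ 0.5  0.5 -0.9]
```

View pics/c5.png

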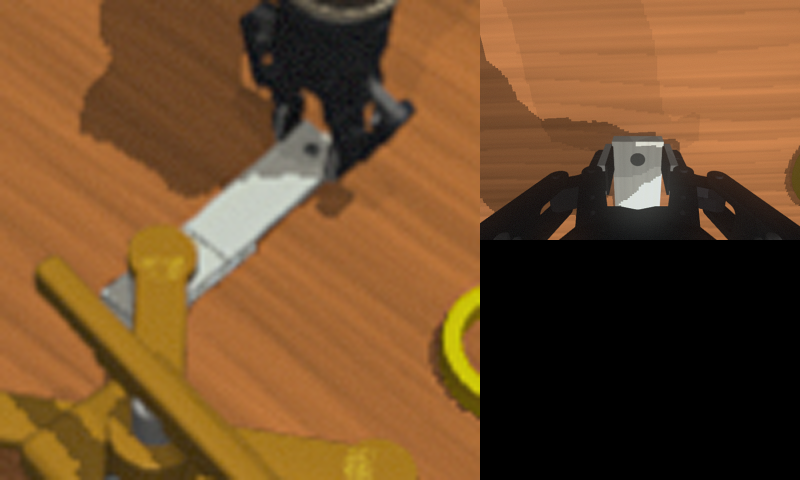

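>>> jog_arm(
  steps=[
    [[-1.5,0,0,0,0,0,0.3],[-2,0,0,0,0,0,0.3],[-2,0,0,0,0,0,0.3],[-1,0,0,0,0,0,0.3],[0,0,0.07,0,0,0,0.3],[-0.3,0,0,0,0,0,0.3],[-0.3,0,0,0,0,0,0.3],[-0.3,0,0,0,0,0,0.3],[0,0,0,0,0,0,0.3],[0,0,0,0,0,0,0.3]],
  ],
)

```text
t: 21.85
tool_pos: [464.1, 58.5, 25.6]
tool_rot: [[-0.999, 0.034, -0.0], [0.034, 0.999, 0.0], [0.0, 0.0, -1.0]]
contact_force: [-0.0, -0.4, -0.9]
opening: 38.2
grip_force: 60.5
```

No contact yet, so I keep creeping.

>>> jog_arm(
  steps=[
    [[-0.3,0,0,0,0,0,0.3],[-0.3,0,0,0,0,0,0.3],[-0.2,0,0,0,0,0,0.3],[-0.2,0,0,0,0,0,0.3],[0,0,0,0,0,0,0.3],[0,0,0,0,0,0,0.3],[0,0,0,0,0,0,0.3],[0,0,0,0,0,0,0.3],[0,0,0,0,0,0,0.3],[0,0,0,0,0,0,0.3]],
  ],
)

```text
t: 23.1
tool_pos: [473.9, 58.1, 25.5]
tool_rot: [[-0.999, 0.034, -0.001], [0.034, 0.999, -0.0], [0.001, -0.0, -1.0]]
contact_force: [-6.0, 0.0, -1.3]
opening: 38.1
grip_force: 60.4
```

>>> jog_arm(
  steps=[
    [[-0.2,0,0,0,0,0,0.3],[-0.2,0,0,0,0,0,0.3],[-0.2,0,0,0,0,0,0.3],[0,0,0,0,0,0,0.3],[0,0,0,0,0,0,0.3],[0,0,0,0,0,0,0.3],[0,0,0,0,0,0,0.3],[0,0,0,0,0,0,0.3],[0,0,0,0,0,0,0.3],[0,0,0,0,0,0,0.3]],
  ],
)

```text
t: 24.35
tool_pos: [478.9, 58.0, 25.3]
tool_rot: [[-0.999, 0.033, -0.002], [0.033, 0.999, -0.0], [0.002, -0.0, -1.0]]
contact_force: [-7.7, 0.1, -2.7]
opening: 38.1
grip_force: 60.4
```

>>> jog_arm(
  steps=[
    [[0,0,0,0,0,0,0.6],[0,0,0,0,0,0,0.6],[0,0,0,0,0,0,0.6],[0,0,0,0,0,0,0.6],[0,0,-1.5,0,0,0,0.6],[0,0,-2,0,0,0,0.6],[2,0,-2,0,0,0,0.6],[2,0,-2,0,0,0,0],[2,0,0,0,0,0,0],[0,0,0,0,0,0,0]],
  ],
)

```text
t: 25.6
tool_pos: [419.3, 60.1, 101.6]
tool_rot: [[-0.999, 0.033, 0.0], [0.033, 0.999, 0.001], [-0.0, 0.001, -1.0]]
contact_force: [0.2, 0.7, -0.4]
opening: 0.3
grip_force: 0.0
```

Run:
```python
from h import *
c=capture("top");d=capture("scene");s=monitor.state();print(s["opening"],np.round(s["tool_pos"],1),np.round(s["contact_force"],1))
print(plates(c,20))
u=proj(d,[544,58,66]).astype(int)
a=cv2.resize(d["pixels"][u[1]-60:u[1]+60,u[0]-40:u[0]+80],(400,400),interpolation=cv2.INTER_CUBIC)
b=cv2.resize(c["pixels"][190:310,230:350],(400,400),interpolation=cv2.INTER_CUBIC)
cv2.imwrite("pics/c6.png",np.hstack([a,b]))
```

```text
-0.09080680961550802 [421.1  60.1 101.3] [ 0.8 -0.6 -0.7]
[]
```

View pics/c6.png

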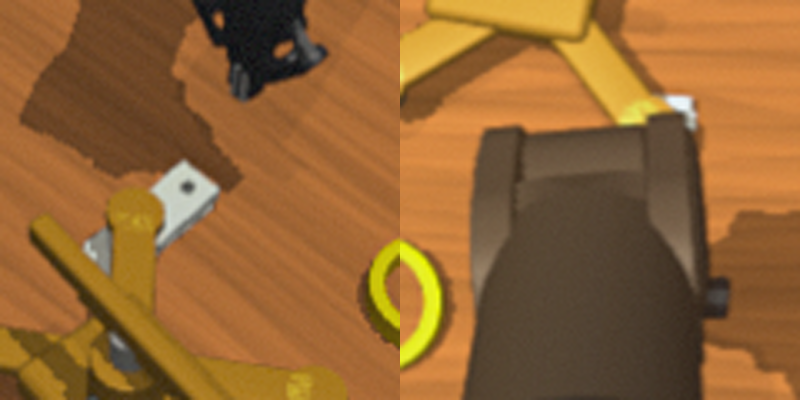

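The shim is in: its holed thick end is just outside the boss in the left view. Now I lean on the corner.

>>> jog_arm(
  steps=[
    [[-2,0,0,0,0,0,0],[-3,0.1,0,0,0,0,0],[-3,0.1,0,0,0,0,0],[-3,0,0,0,0,0,0],[-1.5,0,0.5,0,0,0,0],[0,0,1,0,0,0,0],[0,0,0.4,0,0,0,0],[0,0,0.3,0,0,0,0],[0,0,0.2,0,0,0,0],[0,0,0,0,0,0,0]],
  ],
)

```text
t: 26.95
tool_pos: [544.6, 57.9, 76.9]
tool_rot: [[-0.999, 0.034, -0.001], [0.034, 0.999, 0.0], [0.001, 0.0, -1.0]]
contact_force: [-2.3, -0.8, 3.6]
opening: 0.2
grip_force: 1.7
```

>>> jog_arm(
  steps=[
    [[0,0,0.05,0,0,0,0],[0,0,0.05,0,0,0,0],[0,0,0.05,0,0,0,0],[0,0,0,0,0,0,0],[0,0,0,0,0,0,0],[0,0,0,0,0,0,0],[0,0,0,0,0,0,0],[0,0,0,0,0,0,0],[0,0,0,0,0,0,0],[0,0,0,0,0,0,0]],
  ],
)

```text
t: 28.2
tool_pos: [544.6, 57.8, 76.6]
tool_rot: [[-0.999, 0.034, -0.0], [0.034, 0.999, 0.001], [0.0, 0.001, -1.0]]
contact_force: [-8.2, -1.0, 21.2]
opening: -0.2
grip_force: 10.5
```

>>> jog_arm(
  steps=[
    [[0,0,0.05,0,0,0,0],[0,0,0,0,0,0,0],[0,0,0,0,0,0,0],[0,0,0,0,0,0,0],[0,0,-0.2,0,0,0,0],[0,0,-1,0,0,0,0],[0,0,-2,0,0,0,0],[2,0,-2,0,0,0,0],[4,-4,-2,0,0,0,0],[4,-4,0,0,0,0,0]],
  ],
)

```text
t: 29.45
tool_pos: [442.8, -19.5, 148.2]
tool_rot: [[-0.999, 0.033, 0.004], [0.033, 0.999, 0.0], [-0.004, 0.0, -1.0]]
contact_force: [-0.6, -1.2, -0.3]
opening: 0.4
grip_force: 0.0
```

>>> jog_arm(
  steps=[
    [[2,-5,0,0,0,0,0],[0,-5,0,0,0,0,0],[0,-5,0,0,0,0,0],[0,-4,0,0,0,0,0],[0,0,0,0,0,0,0],[0,0,0,0,0,0,0],[0,0,0,0,0,0,0],[0,0,0,0,0,0,0],[0,0,0,0,0,0,0],[0,0,0,0,0,0,0]],
  ],
)

```text
t: 30.7
tool_pos: [416.3, -207.8, 146.6]
tool_rot: [[-0.999, 0.033, -0.0], [0.033, 0.999, 0.0], [0.0, 0.0, -1.0]]
contact_force: [0.1, 0.2, -0.1]
opening: -0.1
grip_force: 0.0
```

Run:
```python
from h import *
c=capture("top");s=monitor.state();print(s["t"],np.round(s["tool_pos"],1),np.round(s["contact_force"],1))
print(plates(c,20))
h=cv2.imread("pics/top.png").astype(int);r=c["pixels"].astype(int)
x=np.abs(h-r).max(2)[130:250,200:345]; print((x>40).sum())
a=cv2.resize(c["pixels"][130:310,200:380],(540,540),interpolation=cv2.INTER_CUBIC)
cv2.imwrite("pics/c7.png",a)
```

```text
30.75 [ 416.3 -207.9  146.6] [-0.4  0.8  0.2]
[(522, 54, 120, 45, -2.5)]
1512
```

View pics/c7.png

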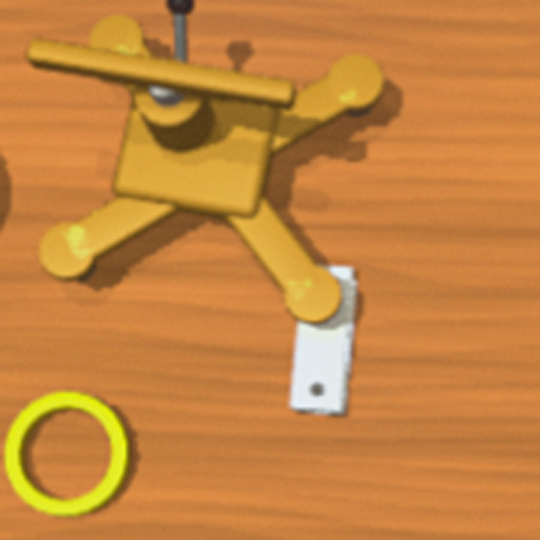

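The shim sits on both packers under the foot, the stand hasn't moved, and the corner is firm: about 0.3 mm of give at 21 N. Handing in.

```bash
python3 -c "
from bench import ticket
print(ticket.hand_in())"
```

```text
the job is handed in; nothing more can be done
None
```

The job is handed in at about 31 s: both packers and the taper are snug under the short foot, and leaning on the corner at 21 N gave only about 0.3 mm, but hand-in returned no verdict and I couldn't measure the shim contact force or stand tilt directly.

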